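Uncover a microscope bearing housing and hold it blind-hole-up

ROBOT

A 7-joint arm with a two-finger parallel gripper is mounted at the origin on the work surface. World frame = base frame: x ahead of the robot, y to its left, z up, the work surface at z = 0. Lengths are in m, angles in rad, forces in N, time in s.
With the tool pointing down it reaches from about 0.425 to 0.925 m from the base axis. Payload 6.8 kg.
Tool frame: the origin (TCP) lies at the very end of the fingers, on their centre line; the grasp point (between the pads) lies 19 mm behind it; z points along the fingers, y is the line along which they close (so a half turn about z gives the same grasp; the last joint's range is limited). The gripper opens to 88 mm and grips with 3 to 60 N. Pads are 20 mm wide; open, the fingers measure 115 mm over their backs; the gripper's body (75 mm by 178 mm) begins 61 mm behind the grasp point.
Start: joints at [1.153, 0.477, 0.022, 1.555, -0.011, 1.109, -0.083], TCP at [0.206, -0.643, 0.223] pointing down, gripper open.
Joint ranges: [-2.96, 2.96], [-0.34, 2.1], [-1.41, 1.46], [0.24, 2.44], [-1.37, 4.51], [0.17, 1.92], [-2.96, 2.96]. Speed limits (rad/s): [2.39, 2.39, 3.14, 3.14, 3.14, 3.14, 3.14].

INTERFACE

Orientations are given as a unit quaternion [x, y, z, w].
In Python, from plant import * gives the robot as it stands.
- The arm moves only by the tool servo_tool, never from a script. Its argument "rows" is a list of rows, each an object with "delta_rot": the turn, a rotation vector about the tool's x, y, z scaled (see below), a list of three; "delta_pos": the shift along the tool's x, y, z scaled (see below), a list of three; "jaw": the closure, from 0 (fully open) to 1 (shut). In form: [{"delta_rot": [wx, wy, wz], "delta_pos": [dx, dy, dz], "jaw": jaw}, ...]. A call has 1 to 8 rows; each row shifts and turns the commanded pose from where the row before left it, along the tool's axes as they then stand; what a row does not reach is not made up. The controller multiplies each number of a shift by 2 cm and each number of a turn by 0.1 rad. A row lasts 1/12 s, in which the tool goes at most 41.7 mm and 7.16 degrees, less where a joint would pass 70% of its speed; a pose out of reach is approached as far as the arm can. A call with a number of a shift or a turn outside -1 to 1 is refused whole. A call with a gripper value outside its range is refused whole. The fingers move at their own pace and stop on an object; the grip force is fixed at half the most. Time passes only in rows, so rows that do not move let the fingers close. It gives the time, the measured TCP pose, the force, the opening and the grip force at its end, in the units of the state.
- get_state(): the state, without advancing time (a new reading comes with each control period).
- snapshot(name): name is "side" or "top" or "wrist"; returns (picture, depth): 480x640x3 uint8, blue, green, red; 480x640 float32, m along the optical axis (not along the pixel's ray), 0 where there is no reading.
- camera_params(name): a dict with "fx", "fy", "cx", "cy" (pixels), "D" ([k1, k2, p1, p2, k3] as OpenCV has them; the pictures are not rectified), "position" and "orientation" of the camera in the world; the wrist camera has in their place "hand_eye" (4x4, takes a point from camera to tool coordinates, whose origin is the TCP and whose axes are the flange's). Camera axes: x right, y up, looking along -z (the intrinsics and any distortion apply to the point x, -y, -z); pixel columns grow to the right and rows downward; lengths in m; the calibration is good to about 2 mm. A picture is of the moment at which its call begins: read the wrist's pose just before it. camera_params takes no time and is no camera call.
- finish_job(): hands the job in; it is judged then, once.
The state is a dict: "t": time; "joint_positions": joint angles; "joint_velocities": joint speeds; "joint_torque": joint torques, N m; "tcp_pos": TCP position; "orientation": TCP orientation; "force": force on the tool from outside, world axes, zero at the start; "ft_torque": the same for the moment, N m; "opening": finger opening in m; "grip_force": force on a finger pad.
Only numpy, scipy, OpenCV 4.12 (cv2) and the standard library are available. Lean on these libraries where they do the work, as an engineer would, in place of code of your own. Each camera call takes 0.05 s, during which the arm holds its last target. There are 200 camera calls.

TASK

Lift the clear dust cover off the green bearing housing and stand it, upright and let go, in the middle of the blue mat. Then pick up the housing, find which of its two ends has the blind hole, turn it so that the hole faces straight up, ready to be filled, and finish still holding it like that in the gripper, at least 20 cm above the bench and keeping still. Leave the other things on the bench where they are.

Things in the scene. Friction and masses are not known exactly. Their poses are not given: they have to be found in the camera images.
- housing: bearing housing: green anodised aluminium block 44 x 44 x 64 mm, 0.26 kg, lying lengthwise on the bench under the cover. Origin at its centre (22 mm up). x runs along the 64 mm length, out of the mouth of the blind hole (27 mm across, 40 mm deep, black floor) in the +x end; it starts level, pointing away from the robot or up to 115 deg to either side. The other end and four sides are plain; y, z square to the sides
- cover: dust cover: open-bottomed round clear plastic bell, 112 mm across, 65 mm tall, walls 3 mm, blue ring on top, and an upright round blue knob 22 mm across, 38 mm tall, on the middle of its top (65 to 103 mm above its lower edge). 0.14 kg. Stands over the housing without touching it. Origin at the centre of its lower edge, z up
- mat: flat blue mat, 160 x 160 mm and 3 mm thick, fixed to the bench. Origin at the centre of its underside, z up.
- oil_bottle: amber immersion-oil bottle, 32 mm across, 65 mm tall; a bystander. Origin at the centre of its underside
- slide_box: orange slide box, 50 x 100 x 35 mm high; a bystander. Origin at the centre of its underside
- objective: steel microscope objective standing on its end, 29 mm across, 48 mm tall; a bystander. Origin at the centre of its underside
- dish: glass dish, 90 mm across, 16 mm tall; a bystander. Origin at the centre of its underside
- screwdriver: red-handled screwdriver lying down, about 170 mm long, x from handle to blade; a bystander. Origin at the centre of its underside
- cup: white ceramic cup, 70 mm across, 60 mm tall; a bystander. Origin at the centre of its underside
Mind the look-alikes: they are no part of the job. What is meant by the cover is not black, and is the larger of those in its own colour. Several things have the shape of the mat; the one meant has the colours described above.

How it is judged:
On the way, in this order (a step that is already met when the one before it is completed fails the run):
1. the dust cover stands upright in the middle of the mat, let go (horizontal distance between cover and mat below 0.035 m and z of cover in the frame of mat below 0.01 m and angle between cover's own z axis and vertical below 0.1 rad and contact force between the fingers and cover below 0.3 N and linear speed of cover below 0.02 m/s), for 0.2 s.
2. the housing is held off the bench, hole up (angle between housing's own x axis and vertical below 0.2 rad and height (world z) of housing above 0.18 m and contact force between the fingers and housing above 1 N), for 0.2 s.
At the end, for the whole second after the job is handed in: Housing held by the fingers, centre over 180 mm up, hole within 0.2 rad of straight up, still, clear of everything else; cover upright (0.1 rad) on the mat within 35 mm of its centre and let go; bystanders within 40 mm of where they were (all of step 1 and all of step 2 and linear speed of housing below 0.03 m/s and angular speed of housing below 0.2 rad/s and contact force between housing and cover below 0.1 N and distance of each of oil_bottle, slide_box, objective, dish, screwdriver, cup from where it was at the start of the episode below 0.04 m); the arm keeps its last pose, push and grip.
It fails at once if a bystander is pushed more than 40 mm away (distance of any of oil_bottle, slide_box, objective, dish, screwdriver, cup from where it was at the start of the episode above 0.04 m).
It fails at once if the dust cover is tipped over (angle between cover's own z axis and vertical above 0.7 rad).
It also fails if it takes over 51 s, if anything falls off the work surface, if the arm or the gripper's body presses on something with over 40 N, if the wrist force passes 120 N, or if a joint passes its speed limit or range.

## Working session

There is one attempt and no reset: what is moved stays moved. The work goes in short steps, Python scripts to look and compute and a tool call to move; the robot and the scene stay as the last step left them, time stands still between calls to the robot, and variables do not carry over. Pictures are saved under pics/ and viewed, at most 10 in all, crops included, and the job is handed in when it is done.

Besides the shell and the picture viewer there is one more tool, called after "Request:" as a command line: name --argument value ..., lists and objects as JSON in quotes. servo_tool: Moves the arm, as the interface text tells. Its arguments: {"type":"object","properties":{"rows":{"type":"array"}},"required":["rows"]}

```bash
mkdir -p pics; ls
cat > h.py <<'E'
from plant import *
import numpy as np, cv2
from scipy.spatial.transform import Rotation as R
def pose(name,s=None):
    c=camera_params(name)
    if name=="wrist":
        s=s or get_state(); T=np.eye(4);T[:3,:3]=R.from_quat(s["orientation"]).as_matrix();T[:3,3]=s["tcp_pos"]
        return c,T@np.array(c["hand_eye"])
    T=np.eye(4);T[:3,:3]=R.from_quat(c["orientation"]).as_matrix();T[:3,3]=c["position"]
    return c,T
def rays(c,uv):
    K=np.array([[c["fx"],0,c["cx"]],[0,c["fy"],c["cy"]],[0,0,1]],float)
    p=cv2.undistortPoints(np.array(uv,float).reshape(-1,1,2),K,np.array(c["D"],float)).reshape(-1,2)
    return np.c_[p[:,0],-p[:,1],-np.ones(len(p))]
def onplane(c,T,uv,z):
    d=rays(c,uv)@T[:3,:3].T; o=T[:3,3]
    return o+d*((z-o[2])/d[:,2])[:,None]
def bydepth(c,T,uv,dep):
    return (rays(c,uv)*np.array(dep).reshape(-1,1))@T[:3,:3].T+T[:3,3]
E
python3 - <<'E'
from h import *
s=get_state();print(s)
for n in("top","side"):
    im,d=snapshot(n);cv2.imwrite(f"pics/{n}0.png",im);np.save(f"pics/{n}0.npy",d);c,T=pose(n);print(n,T.round(3),c["fx"])
print(camera_params("wrist"))
E
```

```text
pics
{'t': 0.0, 'joint_positions': array([ 1.15288813,  0.47776749,  0.02233907,  1.55640833, -0.01149533,
        1.10927436, -0.08309784]), 'joint_velocities': array([-6.42428367e-04,  2.39090214e-04, -1.08608827e-03,  1.15227398e-04,
        2.34758103e-03,  4.48118601e-04,  1.11045453e-05]), 'joint_torque': array([ 5.33888924e-04, -5.82855070e+01,  1.53460175e+00, -2.72612107e+01,
       -5.43881441e-02,  1.70337246e-02,  1.52467514e-04]), 'tcp_pos': array([ 0.20560283, -0.64232179,  0.22172177]), 'orientation': array([ 9.88023889e-01,  1.54298564e-01, -1.97573082e-04, -8.41798578e-04]), 'force': array([-0.2187454 ,  0.07792279, -1.37992249]), 'ft_torque': array([-0.02493493,  0.01404265,  0.01066224]), 'grip_force': 0.0, 'opening': 0.08789310366951571}
top [[ 0.01   0.984 -0.179  0.22 ]
 [-1.     0.007 -0.015 -0.007]
 [-0.013  0.179  0.984  1.627]
 [ 0.     0.     0.     1.   ]] 598.5120984030194
side [[-0.696  0.39  -0.603 -0.124]
 [-0.718 -0.367  0.592  0.639]
 [ 0.009  0.845  0.535  0.643]
 [ 0.     0.     0.     1.   ]] 469.49684208710823
{'fx': 346.67424216191694, 'fy': 346.67424216191694, 'cx': 321.2561357805866, 'cy': 248.77854478060206, 'D': array([0.01162934, 0.        , 0.        , 0.        , 0.        ]), 'hand_eye': array([[ 1.92731520e-04,  9.58438440e-01,  2.85299352e-01,
         7.89573179e-02],
       [ 9.99999318e-01,  1.43974519e-04, -1.15921084e-03,
         1.18779417e-03],
       [-1.15210807e-03,  2.85299381e-01, -9.58437758e-01,
        -1.61795196e-01],
       [ 0.00000000e+00,  0.00000000e+00,  0.00000000e+00,
         1.00000000e+00]])}
```

View pics/top0.png

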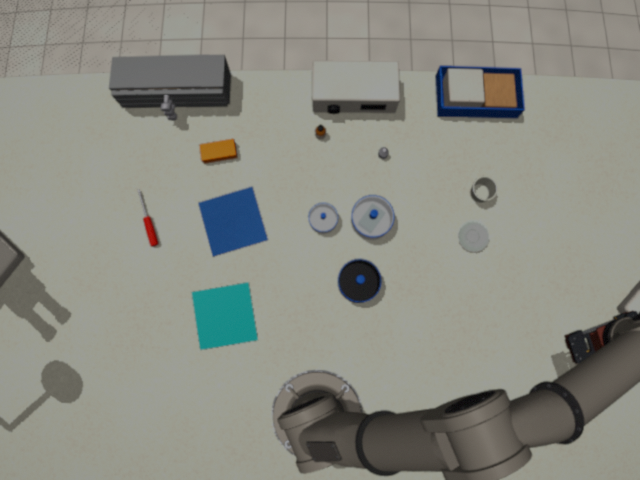

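View pics/side0.png

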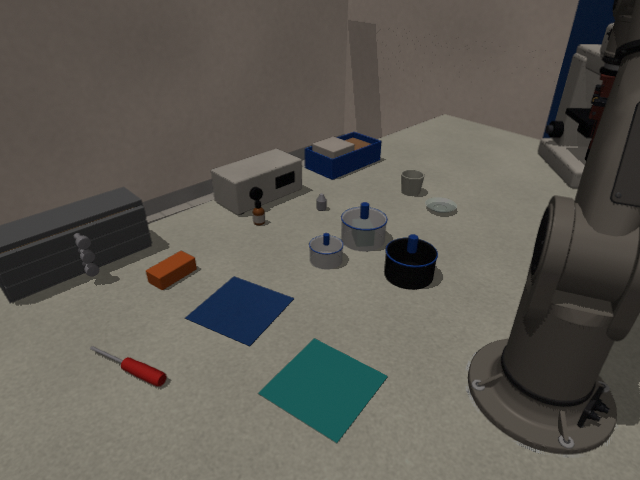

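The top view shows the clear cover's knob at (374,214), the blue mat centred at (233,221), a smaller clear cover at (323,217), and a black one at (360,281). The teal mat at (225,316) is a decoy.

Run:
```python
from h import *
im=cv2.imread("pics/top0.png");c,T=pose("top")
hsv=cv2.cvtColor(im,cv2.COLOR_BGR2HSV)
m=cv2.inRange(hsv,(100,100,40),(125,255,255))
n,l,st,ce=cv2.connectedComponentsWithStats(m)
for i in range(1,n):
    if st[i,4]>25: print(st[i],ce[i].round(1),onplane(c,T,[ce[i]],0.003)[0].round(4),onplane(c,T,[ce[i]],0.103)[0].round(4))
print("knob top",onplane(c,T,[(374,214)],0.1))
s=get_state();Rm=R.from_quat(s["orientation"]).as_matrix();print(Rm.round(3))
g=cv2.resize(im[170:310,290:430],None,fx=4,fy=4,interpolation=cv2.INTER_CUBIC);cv2.imwrite("pics/crop.png",g)
```

```text
[ 436   66   88   52 1538] [480.4  97.2] [ 0.8988 -0.4713  0.003 ] [ 0.857  -0.4427  0.103 ]
[ 199  187   68   69 3075] [232.4 221.1] [0.5243 0.2389 0.003 ] [0.5055 0.2238 0.103 ]
[370 209   8   9  56] [373.4 213.4] [ 0.5489 -0.1521  0.003 ] [ 0.5287 -0.1431  0.103 ]
[339 260  42  42 197] [359.7 283.6] [ 0.3544 -0.1134  0.003 ] [ 0.3461 -0.1068  0.103 ]
[355 274  11  11  95] [360. 279.] [ 0.3668 -0.1142  0.003 ] [ 0.3577 -0.1075  0.103 ]
knob top [[ 0.52767118 -0.14481448  0.1       ]]
[[ 0.952  0.305 -0.001]
 [ 0.305 -0.952  0.002]
 [-0.    -0.002 -1.   ]]
```

View pics/crop.png

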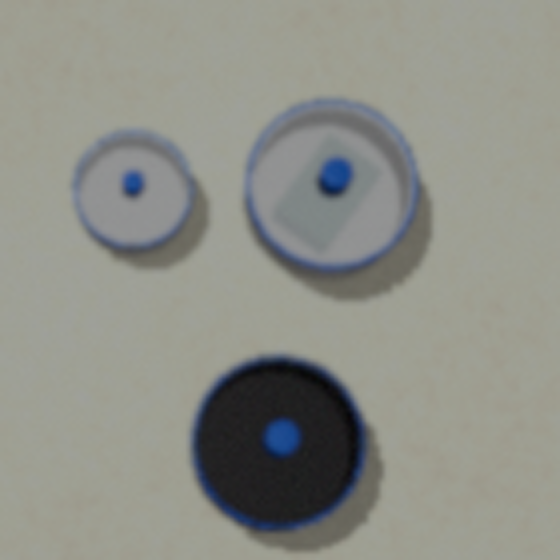

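The big clear cover has the housing inside, with its long axis heading about -38° or 142°. I'll move above the knob.

Request:
servo_tool --rows '[{"delta_rot": [0, 0, 0], "delta_pos": [1, -0.82, 0], "jaw": 0}, {"delta_rot": [0, 0, 0], "delta_pos": [1, -0.82, 0], "jaw": 0}, {"delta_rot": [0, 0, 0], "delta_pos": [1, -0.82, 0], "jaw": 0}, {"delta_rot": [0, 0, 0], "delta_pos": [1, -0.82, 0], "jaw": 0}, {"delta_rot": [0, 0, 0], "delta_pos": [1, -0.82, 0], "jaw": 0}, {"delta_rot": [0, 0, 0], "delta_pos": [1, -0.82, 0], "jaw": 0}, {"delta_rot": [0, 0, 0], "delta_pos": [1, -0.82, 0], "jaw": 0}, {"delta_rot": [0, 0, 0], "delta_pos": [1, -0.82, 0], "jaw": 0}]'

```text
t: 0.77
tcp_pos: [0.3185, -0.4678, 0.2223]
orientation: [0.988, 0.154, -0.0, -0.0]
force: [0.1, 0.2, 0.2]
opening: 0.0878
grip_force: 0.0
```

Request:
servo_tool --rows '[{"delta_rot": [0, 0, 0], "delta_pos": [1, -0.82, 0], "jaw": 0.4}, {"delta_rot": [0, 0, 0], "delta_pos": [1, -0.82, 0], "jaw": 0.4}, {"delta_rot": [0, 0, 0], "delta_pos": [1, -0.82, 0], "jaw": 0.4}, {"delta_rot": [0, 0, 0], "delta_pos": [1, -0.82, 0], "jaw": 0.4}, {"delta_rot": [0, 0, 0], "delta_pos": [1, -0.82, 0], "jaw": 0.4}, {"delta_rot": [0, 0, 0], "delta_pos": [1, -0.82, 0], "jaw": 0.4}, {"delta_rot": [0, 0, 0], "delta_pos": [0.5, -0.82, 0], "jaw": 0.4}, {"delta_rot": [0, 0, 0], "delta_pos": [0, -0.5, 0], "jaw": 0.4}]'

```text
t: 1.43
tcp_pos: [0.4056, -0.3076, 0.2224]
orientation: [0.988, 0.157, 0.0, -0.001]
force: [0.3, 0.6, 0.3]
opening: 0.0528
grip_force: 0.0
```

Run:
```python
from h import *
s=get_state();print(s["t"],s["tcp_pos"],s["joint_positions"].round(3),R.from_quat(s["orientation"]).as_matrix().round(3),s["opening"])
im,d=snapshot("wrist");cv2.imwrite("pics/w1.png",im)
```

```text
1.4333 [ 0.40563652 -0.30761133  0.22238025] [ 0.663  0.212 -0.156  1.938  0.038  0.994 -0.767] [[ 0.951  0.309  0.   ]
 [ 0.309 -0.951  0.001]
 [ 0.001 -0.001 -1.   ]] 0.05283478823274722
```

View pics/w1.png

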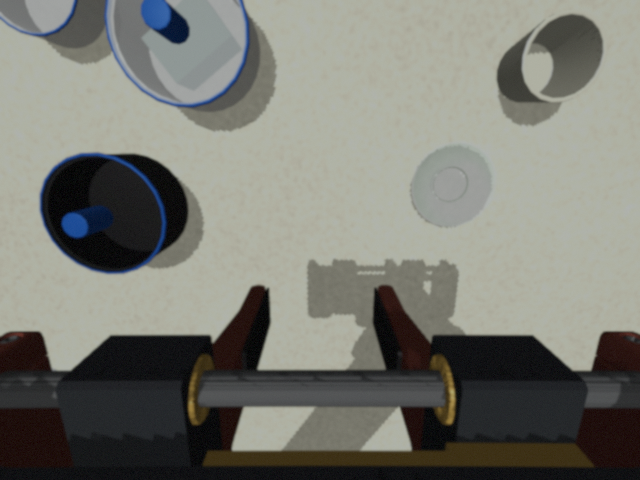

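Wrist view: the clear cover is at upper left with its knob top at about (156,12), and the black cover is at (110,210). I'll refine the knob position and fit the arm kinematics for planning the tilt.

```bash
cat > fk.py <<'E'
import numpy as np
from scipy.spatial.transform import Rotation as R
from scipy.optimize import least_squares
Q=np.array([[1.15288813,0.47776749,0.02233907,1.55640833,-0.01149533,1.10927436,-0.08309784],[0.663,0.212,-0.156,1.938,0.038,0.994,-0.767]])
P=np.array([[0.20560283,-0.64232179,0.22172177],[0.40563652,-0.30761133,0.22238025]])
def fk(q,L,a0=0,s=(1,1,1,1)):
    # L: shoulder height, upper, fore, tool ; s: signs of yaw joints 1,3,5,7
    T=R.from_euler('z',a0+s[0]*q[0]); p=np.array([0,0,L[0]])
    T=T*R.from_euler('y',q[1]);p=p+T.apply([0,0,L[1]])
    T=T*R.from_euler('z',s[1]*q[2])*R.from_euler('y',q[3]);p=p+T.apply([0,0,L[2]])
    T=T*R.from_euler('z',s[2]*q[4])*R.from_euler('y',q[5]);p=p+T.apply([0,0,L[3]])
    return p,T*R.from_euler('z',s[3]*q[6])
E
python3 - <<'E'
from h import *
from fk import *
import itertools
s=get_state();c,T=pose("wrist",s)
print("knob",onplane(c,T,[(156,12)],.103))
print(np.arctan2(P[:,1],P[:,0]))
best=[]
for sg in itertools.product((1,-1),repeat=3):
    f=lambda x:np.concatenate([fk(q,x[:4],x[4],(1,)+sg)[0]-p for q,p in zip(Q,P)])
    r=least_squares(f,[.35,.4,.4,.3,-2.4]);best.append((r.cost,sg,r.x.round(3)))
for b in sorted(best,key=lambda b:b[0])[:4]:print(b)
b=min(best,key=lambda b:b[0])
for q in Q: print(fk(q,b[2],b[2][4],(1,)+b[1])[1].as_matrix().round(3))
E
```

```text
knob [[ 0.52809718 -0.14687596  0.103     ]]
[-1.26100885 -0.64881883]
(np.float64(0.001945664279361824), (-1, 1, 1), array([ 5.22 ,  0.974,  0.231,  5.798, -2.207]))
(np.float64(0.001945664279361824), (-1, 1, -1), array([ 5.22 ,  0.974,  0.231,  5.798, -2.207]))
(np.float64(0.0034942522752935065), (1, -1, 1), array([-7.231,  1.274,  0.038, -6.29 , -2.188]))
(np.float64(0.0034942522752935065), (1, -1, -1), array([-7.231,  1.274,  0.038, -6.29 , -2.188]))
[[-0.552  0.833 -0.019]
 [ 0.834  0.552 -0.008]
 [ 0.004 -0.02  -1.   ]]
[[-0.798  0.6    0.064]
 [ 0.602  0.799  0.011]
 [-0.044  0.047 -0.998]]
```

Request:
servo_tool --rows '[{"delta_rot": [0, 0, 0], "delta_pos": [0.9, -0.62, 0], "jaw": 0.4}, {"delta_rot": [0, 0, 0], "delta_pos": [0.9, -0.62, 0], "jaw": 0.4}, {"delta_rot": [0, 0, 0], "delta_pos": [0.9, -0.62, 0], "jaw": 0.4}, {"delta_rot": [0, 0, 0], "delta_pos": [0.9, -0.62, 0], "jaw": 0.4}, {"delta_rot": [0, 0, 0], "delta_pos": [0.9, -0.62, 0], "jaw": 0.4}, {"delta_rot": [0, 0, 0], "delta_pos": [0.9, -0.62, 0], "jaw": 0.4}, {"delta_rot": [0, 0, 0], "delta_pos": [0.9, -0.62, 0], "jaw": 0.4}, {"delta_rot": [0, 0, 0], "delta_pos": [0.5, -0.35, 0], "jaw": 0.4}]'

```text
t: 2.15
tcp_pos: [0.5056, -0.1792, 0.2226]
orientation: [0.988, 0.154, 0.0, -0.0]
force: [-0.5, -0.3, 0.1]
opening: 0.0528
grip_force: 0.0
```

Request:
servo_tool --rows '[{"delta_rot": [0, 0, 0], "delta_pos": [0.8, -0.62, 0.5], "jaw": 0.4}, {"delta_rot": [0, 0, 0], "delta_pos": [0.78, -0.61, 0.5], "jaw": 0.4}, {"delta_rot": [0, 0, 0], "delta_pos": [0, 0, 0.8], "jaw": 0.4}, {"delta_rot": [0, 0, 0], "delta_pos": [0, 0, 0.8], "jaw": 0.4}, {"delta_rot": [0, 0, 0], "delta_pos": [0, 0, 0.4], "jaw": 0.4}, {"delta_rot": [0, 0, 0], "delta_pos": [0, 0, 0], "jaw": 0.4}]'

```text
t: 2.65
tcp_pos: [0.5256, -0.148, 0.1607]
orientation: [0.988, 0.154, -0.002, -0.0]
force: [0.4, 0.5, 0.1]
opening: 0.0528
grip_force: 0.0
```

Run:
```python
from h import *
s=get_state();print(s["t"],s["tcp_pos"],s["joint_positions"].round(4).tolist(),s["orientation"].round(4).tolist())
c,T=pose("wrist",s);im,d=snapshot("wrist");cv2.imwrite("pics/w2.png",im)
m=cv2.inRange(cv2.cvtColor(im,cv2.COLOR_BGR2HSV),(100,120,60),(125,255,255))
n,l,st,ce=cv2.connectedComponentsWithStats(m)
for i in range(1,n):
    if st[i,4]>60: print(st[i],ce[i].round(1),onplane(c,T,[ce[i]],0.09)[0].round(4))
```

```text
2.65 [ 0.52556733 -0.14796155  0.16068609] [0.3678, 0.3526, -0.2554, 1.9101, 0.1123, 0.8967, -1.2057] [0.9881, 0.1535, -0.002, -0.0004]
[170 141  42  85 171] [200.1 177.5] [ 0.5575 -0.0556  0.09  ]
[247 169 145  90 415] [312.4 191.8] [ 0.571  -0.1287  0.09  ]
[134 183  29  22 357] [144.8 193.6] [ 0.5359 -0.0229  0.09  ]
[304 234  30  40 923] [318.5 254.8] [ 0.5303 -0.1459  0.09  ]
[260 407  27  43 110] [278.6 425.8] [ 0.3792 -0.1591  0.09  ]
```

View pics/w2.png

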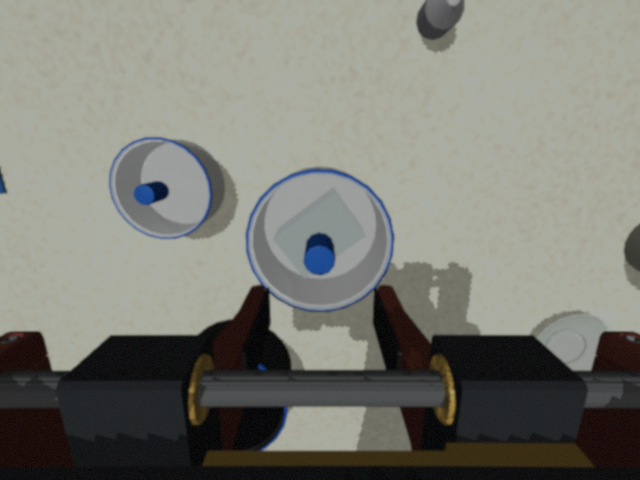

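The knob is centred between the fingers at (319,250). I'll descend and grip it.

Request:
servo_tool --rows '[{"delta_rot": [0, 0, 0], "delta_pos": [0.17, 0, 0.9], "jaw": 0.4}, {"delta_rot": [0, 0, 0], "delta_pos": [0, 0, 0.9], "jaw": 0.4}, {"delta_rot": [0, 0, 0], "delta_pos": [0, 0, 0.9], "jaw": 0.4}, {"delta_rot": [0, 0, 0], "delta_pos": [0, 0, 0.9], "jaw": 0.4}, {"delta_rot": [0, 0, 0], "delta_pos": [0, 0, 0.7], "jaw": 0.4}, {"delta_rot": [0, 0, 0], "delta_pos": [0, 0, 0], "jaw": 0.4}, {"delta_rot": [0, 0, 0], "delta_pos": [0, 0, 0], "jaw": 1}, {"delta_rot": [0, 0, 0], "delta_pos": [0, 0, 0], "jaw": 1}]'

```text
t: 3.37
tcp_pos: [0.5317, -0.1464, 0.0781]
orientation: [0.988, 0.154, 0.001, 0.0]
force: [0.4, -0.6, 0.4]
opening: 0.0428
grip_force: 0.0
```

Request:
servo_tool --rows '[{"delta_rot": [0, 0, 0], "delta_pos": [0, 0, 0], "jaw": 1}, {"delta_rot": [0, 0, 0], "delta_pos": [0, 0, 0], "jaw": 1}, {"delta_rot": [0, 0, 0], "delta_pos": [0, 0, 0], "jaw": 1}, {"delta_rot": [0, 0, 0], "delta_pos": [0, 0, 0], "jaw": 1}]'

```text
t: 3.7
tcp_pos: [0.5311, -0.1457, 0.0774]
orientation: [0.988, 0.154, 0.001, 0.0]
force: [-1.4, 0.2, 3.9]
opening: 0.0215
grip_force: 30.0
```

Request:
servo_tool --rows '[{"delta_rot": [0, 0, 0], "delta_pos": [0, 0, -0.4], "jaw": 1}, {"delta_rot": [0, 0, 0], "delta_pos": [0, 0, -0.8], "jaw": 1}, {"delta_rot": [0, 0, 0], "delta_pos": [0, 0, -1], "jaw": 1}, {"delta_rot": [0, 0, 0], "delta_pos": [0, 0, -1], "jaw": 1}, {"delta_rot": [0, 0, 0], "delta_pos": [0, 0, -1], "jaw": 1}, {"delta_rot": [0, 0, 0], "delta_pos": [0, 0, -1], "jaw": 1}, {"delta_rot": [0, 0, 0], "delta_pos": [0, 0, -1], "jaw": 1}, {"delta_rot": [0, 0, 0], "delta_pos": [0, 0, -0.4], "jaw": 1}]'

```text
t: 4.37
tcp_pos: [0.5319, -0.146, 0.2118]
orientation: [0.988, 0.154, 0.002, 0.001]
force: [0.8, -0.2, -1.7]
opening: 0.0212
grip_force: 30.0
```

Request:
servo_tool --rows '[{"delta_rot": [0, 0, 0], "delta_pos": [0.2, -0.7, 0], "jaw": 1}, {"delta_rot": [0, 0, 0], "delta_pos": [0.25, -0.8, 0], "jaw": 1}, {"delta_rot": [0, 0, 0], "delta_pos": [0.25, -0.8, 0], "jaw": 1}, {"delta_rot": [0, 0, 0], "delta_pos": [0.25, -0.8, 0], "jaw": 1}, {"delta_rot": [0, 0, 0], "delta_pos": [0.25, -0.8, 0], "jaw": 1}, {"delta_rot": [0, 0, 0], "delta_pos": [0.25, -0.8, 0], "jaw": 1}, {"delta_rot": [0, 0, 0], "delta_pos": [0.25, -0.8, 0], "jaw": 1}, {"delta_rot": [0, 0, 0], "delta_pos": [0.25, -0.8, 0], "jaw": 1}]'

```text
t: 5.03
tcp_pos: [0.5289, -0.0131, 0.2082]
orientation: [0.988, 0.154, -0.001, -0.0]
force: [0.7, 1.0, -1.5]
opening: 0.0211
grip_force: 30.0
```

Request:
servo_tool --rows '[{"delta_rot": [0, 0, 0], "delta_pos": [0.25, -0.8, 0], "jaw": 1}, {"delta_rot": [0, 0, 0], "delta_pos": [0.25, -0.8, 0], "jaw": 1}, {"delta_rot": [0, 0, 0], "delta_pos": [0.25, -0.8, 0], "jaw": 1}, {"delta_rot": [0, 0, 0], "delta_pos": [0.25, -0.8, 0], "jaw": 1}, {"delta_rot": [0, 0, 0], "delta_pos": [0.25, -0.8, 0], "jaw": 1}, {"delta_rot": [0, 0, 0], "delta_pos": [0.25, -0.8, 0], "jaw": 1}, {"delta_rot": [0, 0, 0], "delta_pos": [0.25, -0.8, 0], "jaw": 1}, {"delta_rot": [0, 0, 0], "delta_pos": [0.25, -0.8, 0], "jaw": 1}]'

```text
t: 5.7
tcp_pos: [0.528, 0.1208, 0.2082]
orientation: [0.988, 0.154, -0.0, 0.0]
force: [-0.5, -0.1, -0.8]
opening: 0.0213
grip_force: 30.0
```

Run:
```python
from h import *
s=get_state();print(s["t"],s["tcp_pos"],s["joint_positions"].round(4).tolist(),s["orientation"].round(4).tolist())
Rm=R.from_quat(s["orientation"]).as_matrix()
print("units to go",(Rm.T@(np.array([.5243,.2389,.22])-s["tcp_pos"])/.02).round(2))
```

```text
5.7 [0.52801095 0.1208328  0.20822454] [-0.0132, 0.3028, -0.3948, 1.8687, 0.1369, 0.9974, -1.7275] [0.988, 0.1543, -0.0005, 0.0001]
units to go [ 1.62 -5.68 -0.59]
```

Request:
servo_tool --rows '[{"delta_rot": [0, 0, 0], "delta_pos": [0.23, -0.81, 0], "jaw": 1}, {"delta_rot": [0, 0, 0], "delta_pos": [0.23, -0.81, 0], "jaw": 1}, {"delta_rot": [0, 0, 0], "delta_pos": [0.23, -0.81, 0], "jaw": 1}, {"delta_rot": [0, 0, 0], "delta_pos": [0.23, -0.81, 0], "jaw": 1}, {"delta_rot": [0, 0, 0], "delta_pos": [0.23, -0.81, 0], "jaw": 1}, {"delta_rot": [0, 0, 0], "delta_pos": [0.23, -0.81, 0], "jaw": 1}, {"delta_rot": [0, 0, 0], "delta_pos": [0.23, -0.81, 0], "jaw": 1}, {"delta_rot": [0, 0, 0], "delta_pos": [0, 0, 0], "jaw": 1}]'

```text
t: 6.37
tcp_pos: [0.5233, 0.242, 0.2084]
orientation: [0.988, 0.157, -0.0, -0.001]
force: [-0.2, 1.0, -0.9]
opening: 0.0215
grip_force: 30.0
```

Request:
servo_tool --rows '[{"delta_rot": [0, 0, 0], "delta_pos": [0, 0, 0.9], "jaw": 1}, {"delta_rot": [0, 0, 0], "delta_pos": [0, 0, 0.9], "jaw": 1}, {"delta_rot": [0, 0, 0], "delta_pos": [0, 0, 0.9], "jaw": 1}, {"delta_rot": [0, 0, 0], "delta_pos": [0, 0, 0.9], "jaw": 1}, {"delta_rot": [0, 0, 0], "delta_pos": [0, 0, 0.9], "jaw": 1}, {"delta_rot": [0, 0, 0], "delta_pos": [0, 0, 0.9], "jaw": 1}, {"delta_rot": [0, 0, 0], "delta_pos": [0, 0, 0], "jaw": 1}, {"delta_rot": [0, 0, 0], "delta_pos": [0, 0, 0], "jaw": 1}]'

```text
t: 7.03
tcp_pos: [0.524, 0.2368, 0.0999]
orientation: [0.988, 0.154, -0.001, 0.001]
force: [0.7, 0.2, -1.0]
opening: 0.0214
grip_force: 30.0
```

Run:
```python
from h import *
s=get_state();print(s["t"],s["tcp_pos"],s["joint_positions"].round(4).tolist(),s["orientation"].round(4).tolist(),s["force"])
Rm=R.from_quat(s["orientation"]).as_matrix()
im,d=snapshot("top");c,T=pose("top")
m=cv2.inRange(cv2.cvtColor(im,cv2.COLOR_BGR2HSV),(100,100,40),(125,255,255))
print("mat now/before px", cv2.boundingRect(m[150:270,180:290]))
print("units to go",(Rm.T@(np.array([.5243,.2389,.082])-s["tcp_pos"])/.02).round(2))
cv2.imwrite("pics/t2.png",cv2.resize(im[120:360,160:480],None,fx=2,fy=2))
```

```text
7.0333 [0.52395844 0.23683307 0.09987397] [-0.2259, 0.4922, -0.3959, 1.881, 0.2519, 0.82, -2.0147] [0.9881, 0.154, -0.0013, 0.0006] [ 0.73437046  0.19722767 -1.00268402]
mat now/before px (22, 64, 31, 42)
units to go [ 0.05 -0.09  0.89]
```

View pics/t2.png

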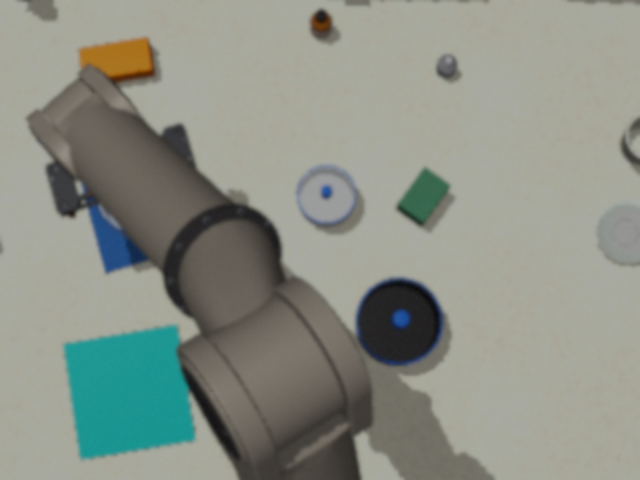

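The cover is over the mat, and the green housing now lies uncovered at crop (424,197). I'll lower the last 19 mm.

Request:
servo_tool --rows '[{"delta_rot": [0, 0, 0], "delta_pos": [0, 0, 0.4], "jaw": 1}, {"delta_rot": [0, 0, 0], "delta_pos": [0, 0, 0.3], "jaw": 1}, {"delta_rot": [0, 0, 0], "delta_pos": [0, 0, 0.15], "jaw": 1}, {"delta_rot": [0, 0, 0], "delta_pos": [0, 0, 0.1], "jaw": 1}, {"delta_rot": [0, 0, 0], "delta_pos": [0, 0, 0], "jaw": 1}, {"delta_rot": [0, 0, 0], "delta_pos": [0, 0, 0], "jaw": 1}]'

```text
t: 7.58
tcp_pos: [0.5246, 0.2381, 0.0817]
orientation: [0.988, 0.154, -0.0, -0.0]
force: [0.2, -0.2, -1.0]
opening: 0.0215
grip_force: 30.0
```

Request:
servo_tool --rows '[{"delta_rot": [0, 0, 0], "delta_pos": [0, 0, 0.07], "jaw": 1}, {"delta_rot": [0, 0, 0], "delta_pos": [0, 0, 0.05], "jaw": 1}, {"delta_rot": [0, 0, 0], "delta_pos": [0, 0, 0], "jaw": 1}, {"delta_rot": [0, 0, 0], "delta_pos": [0, 0, 0], "jaw": 1}]'

```text
t: 7.92
tcp_pos: [0.5249, 0.2385, 0.0803]
orientation: [0.988, 0.154, 0.0, -0.0]
force: [-3.0, -0.7, 6.0]
opening: 0.0211
grip_force: 30.0
```

Request:
servo_tool --rows '[{"delta_rot": [0, 0, 0], "delta_pos": [0, 0, 0], "jaw": 0.5}, {"delta_rot": [0, 0, 0], "delta_pos": [0, 0, 0], "jaw": 0.5}, {"delta_rot": [0, 0, 0], "delta_pos": [0, 0, 0], "jaw": 0.5}, {"delta_rot": [0, 0, 0], "delta_pos": [0, 0, 0], "jaw": 0.5}, {"delta_rot": [0, 0, 0], "delta_pos": [0, 0, -0.8], "jaw": 0.5}, {"delta_rot": [0, 0, 0], "delta_pos": [0, 0, -0.8], "jaw": 0.5}, {"delta_rot": [0, 0, 0], "delta_pos": [0, 0, -1], "jaw": 0.5}, {"delta_rot": [0, 0, 0], "delta_pos": [0, 0, -1], "jaw": 0.5}]'

```text
t: 8.58
tcp_pos: [0.5243, 0.2379, 0.1516]
orientation: [0.988, 0.154, -0.001, 0.0]
force: [-0.2, 0.3, 0.1]
opening: 0.0437
grip_force: 0.0
```

Request:
servo_tool --rows '[{"delta_rot": [0, 0, 0], "delta_pos": [0, 0, -1], "jaw": 0.5}, {"delta_rot": [0, 0, 0], "delta_pos": [0, 0, -1], "jaw": 0}, {"delta_rot": [0, 0, 0], "delta_pos": [-0.1, 0.5, -0.5], "jaw": 0}, {"delta_rot": [0, 0, 0], "delta_pos": [-0.2, 0.85, 0], "jaw": 0}, {"delta_rot": [0, 0, 0], "delta_pos": [-0.25, 0.85, 0], "jaw": 0}, {"delta_rot": [0, 0, 0], "delta_pos": [-0.25, 0.85, 0], "jaw": 0}, {"delta_rot": [0, 0, 0], "delta_pos": [-0.25, 0.85, 0], "jaw": 0}, {"delta_rot": [0, 0, 0], "delta_pos": [-0.25, 0.85, 0], "jaw": 0}]'

```text
t: 9.25
tcp_pos: [0.5286, 0.1377, 0.2007]
orientation: [0.988, 0.154, -0.0, 0.0]
force: [-0.4, -0.3, -0.6]
opening: 0.0863
grip_force: 0.0
```

Request:
servo_tool --rows '[{"delta_rot": [0, 0, 0], "delta_pos": [-0.25, 0.85, 0], "jaw": 0}, {"delta_rot": [0, 0, 0], "delta_pos": [-0.25, 0.85, 0], "jaw": 0}, {"delta_rot": [0, 0, 0], "delta_pos": [-0.25, 0.85, 0], "jaw": 0}, {"delta_rot": [0, 0, 0], "delta_pos": [-0.25, 0.85, 0], "jaw": 0}, {"delta_rot": [0, 0, 0], "delta_pos": [-0.25, 0.85, 0], "jaw": 0}, {"delta_rot": [0, 0, 0], "delta_pos": [-0.25, 0.85, 0], "jaw": 0}, {"delta_rot": [0, 0, 0], "delta_pos": [-0.25, 0.85, 0], "jaw": 0}, {"delta_rot": [0, 0, 0], "delta_pos": [-0.25, 0.85, 0], "jaw": 0}]'

```text
t: 9.92
tcp_pos: [0.5316, -0.004, 0.2007]
orientation: [0.988, 0.154, -0.0, 0.0]
force: [0.1, -0.2, 0.3]
opening: 0.0879
grip_force: 0.0
```

```bash
cat > meas.py <<'E'
from h import *
def housing(im,c,T,z=.044):
    m=cv2.inRange(cv2.cvtColor(im,cv2.COLOR_BGR2HSV),(55,50,20),(82,255,255))
    n,l,st,ce=cv2.connectedComponentsWithStats(m)
    i=1+st[1:,4].argmax(); p=np.argwhere(l==i)[:,::-1]
    w=onplane(c,T,p,z)[:,:2]
    h=cv2.convexHull(p.astype(np.float32)).reshape(-1,2)
    return st[i],ce[i],cv2.minAreaRect((onplane(c,T,h,z)[:,:2]*1000).astype(np.float32))
E
python3 - <<'E'
from meas import *
s=get_state();print(s["t"],s["tcp_pos"],s["joint_positions"].round(4).tolist(),s["orientation"].round(4).tolist(),s["force"])
im,d=snapshot("top");c,T=pose("top")
print(housing(im,c,T))
m=cv2.inRange(cv2.cvtColor(im,cv2.COLOR_BGR2HSV),(100,100,40),(125,255,255))
n,l,st,ce=cv2.connectedComponentsWithStats(m[:,:300])
for i in range(1,n): 
  if st[i,4]>20: print(st[i],ce[i])
g=im[180:270,180:280]; g2=im[170:270,330:440]
A=np.hstack([cv2.resize(g,(400,360)),cv2.resize(g2,(400,360))])
s=get_state();cw,Tw=pose("wrist",s);w,_=snapshot("wrist");print(housing(w,cw,Tw))
cv2.imwrite("pics/a3.png",np.vstack([A,cv2.resize(w,(800,600))[:240]]))
E
```

```text
9.9167 [ 0.53162643 -0.00396787  0.20069508] [0.1779, 0.289, -0.344, 1.9017, 0.117, 0.9711, -1.481] [0.9881, 0.1539, -0.0004, 0.0001] [ 0.06064768 -0.20802092  0.33459881]
(array([362, 205,  22,  27, 352], dtype=int32), array([371.76136364, 217.57102273]), ((528.02978515625, -142.3461151123047), (41.72911834716797, 67.4791259765625), 54.8478889465332))
[ 199  188   68   68 1660] [234.50662651 224.13012048]
[223 210   9  10  59] [227.38983051 214.59322034]
(array([ 406,  230,   85,   74, 3517], dtype=int32), array([448.6954791 , 265.70941143]), ((535.9471435546875, -138.47695922851562), (60.01913070678711, 62.48394775390625), 53.9407958984375))
```

View pics/a3.png

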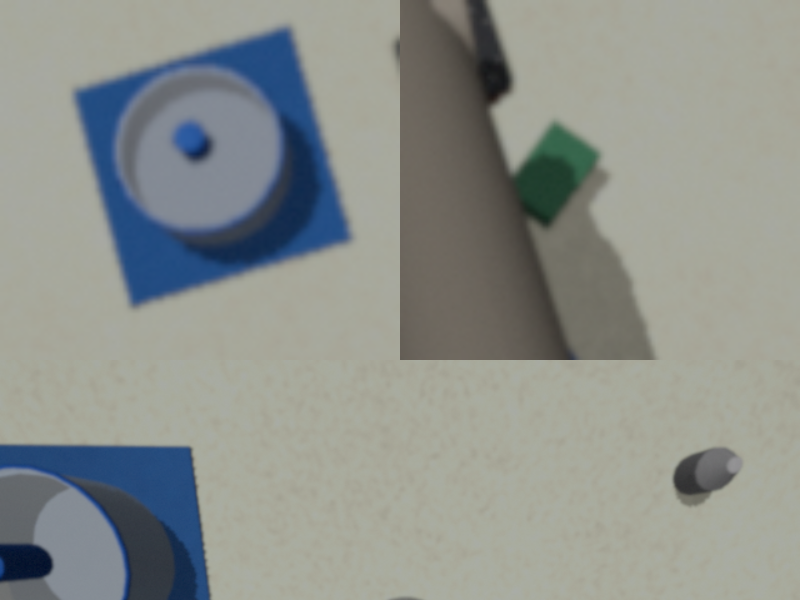

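The cover stands upright near the mat's centre. The housing is at about (.53,-.142) with its long axis at -35°. I'll fit the kinematics before choosing the grasp yaw.

```bash
cat > fk.py <<'E'
import numpy as np
from scipy.spatial.transform import Rotation as R
from scipy.optimize import least_squares
D=[([1.15288813,0.47776749,0.02233907,1.55640833,-0.01149533,1.10927436,-0.08309784],[0.20560283,-0.64232179,0.22172177],[.98802,.1543,-.0002,-.0008]),
([0.663,0.212,-0.156,1.938,0.038,0.994,-0.767],[0.40563652,-0.30761133,0.22238025],[.988,.157,0,-.001]),
([0.3678,0.3526,-0.2554,1.9101,0.1123,0.8967,-1.2057],[0.52556733,-0.14796155,0.16068609],[0.9881,0.1535,-0.002,-0.0004]),
([-0.0132,0.3028,-0.3948,1.8687,0.1369,0.9974,-1.7275],[0.52801095,0.1208328,0.20822454],[0.988,0.1543,-0.0005,0.0001]),
([-0.2259,0.4922,-0.3959,1.881,0.2519,0.82,-2.0147],[0.52395844,0.23683307,0.09987397],[0.9881,0.154,-0.0013,0.0006]),
([0.1779,0.289,-0.344,1.9017,0.117,0.9711,-1.481],[0.53162643,-0.00396787,0.20069508],[0.9881,0.1539,-0.0004,0.0001])]
def fk(q,x,s):
    # x: h,L1,L2,L3, a0,a7, shoulder/elbow/wrist x- and y-offsets
    T=R.from_euler('z',x[4]+s[0]*q[0]); p=np.array([0,0,x[0]])+T.apply([x[6],x[7],0])
    T=T*R.from_euler('y',q[1]);p=p+T.apply([x[8],x[9],x[1]])
    T=T*R.from_euler('z',s[1]*q[2])*R.from_euler('y',q[3]);p=p+T.apply([-x[8],0,x[2]])
    T=T*R.from_euler('z',s[2]*q[4])*R.from_euler('y',q[5]);p=p+T.apply([x[10],0,x[3]])
    return p,T*R.from_euler('z',x[5]+s[3]*q[6])
def res(x,s):
    o=[]
    for q,p,r in D:
        a,b=fk(q,x,s); o+=list((a-p)*5)+list((b*R.from_quat(r).inv()).as_rotvec())
    return np.array(o+list(.02*x[6:11])+[.02*(x[0]-.35)])
E
python3 - <<'E'
from fk import *
import itertools,json
best=[]
for s in itertools.product((1,-1),repeat=4):
  for a7 in(0,1.5,3,-1.5):
    r=least_squares(res,[.35,.4,.4,.3,0,a7]+[0]*5,args=(s,));best.append((r.cost,s,r.x.round(4)))
best.sort(key=lambda b:b[0])
for b in best[:6]:print(b)
print(res(best[0][2],best[0][1]).round(3)[:36].reshape(6,6))
json.dump([best[0][1],list(best[0][2])],open("fk.json","w"))
E
```

```text
(np.float64(0.00045820756005769247), (-1, -1, -1, -1), array([ 0.0879,  0.534 ,  0.4785,  0.1333, -0.0374,  1.5331, -0.0021,
       -0.0195,  0.0104, -0.0195,  0.0114]))
(np.float64(0.00045820756005802613), (-1, -1, -1, -1), array([ 0.0879,  0.534 ,  0.4785,  0.1333, -0.0374,  1.5331, -0.0021,
       -0.0195,  0.0104, -0.0195,  0.0114]))
(np.float64(0.0004582075600580803), (-1, -1, -1, -1), array([ 0.0879,  0.534 ,  0.4785,  0.1333, -0.0374,  1.5331, -0.0021,
       -0.0195,  0.0104, -0.0195,  0.0114]))
(np.float64(0.00045820756005991633), (-1, -1, -1, -1), array([ 0.0879,  0.534 ,  0.4785,  0.1333, -0.0374,  1.5331, -0.0021,
       -0.0195,  0.0104, -0.0195,  0.0114]))
(np.float64(0.16754444577697364), (-1, -1, 1, -1), array([-0.0538,  0.5349,  0.4827, -0.0095, -0.0395,  1.398 ,  0.0015,
       -0.0187,  0.011 , -0.0187,  0.02  ]))
(np.float64(0.1675444458414042), (-1, -1, 1, -1), array([-0.0538,  0.5349,  0.4827, -0.0095, -0.0396,  1.3979,  0.0015,
       -0.0186,  0.011 , -0.0186,  0.0201]))
[[-0.006 -0.007 -0.011  0.    -0.     0.   ]
 [ 0.016  0.006  0.    -0.001 -0.001 -0.001]
 [ 0.005  0.003 -0.003  0.     0.     0.   ]
 [-0.007 -0.002  0.008  0.    -0.     0.   ]
 [-0.003 -0.013  0.002  0.     0.     0.   ]
 [-0.004  0.004  0.004 -0.     0.     0.   ]]
```

```bash
cat > plan.py <<'E'
from fk import *
import json
s,x=json.load(open("fk.json"));x=np.array(x)
d=.34-x[0];x[0]+=d;x[3]+=d
lo=np.array([-2.96,-.34,-1.41,.24,-1.37,.17,-2.96])+.05;hi=np.array([2.96,2.1,1.46,2.44,4.51,1.92,2.96])-.05
def ik(p,Rt,q0):
    f=lambda q:np.r_[(fk(q,x,s)[0]-p)*5,(fk(q,x,s)[1]*Rt.inv()).as_rotvec(),.003*(q-q0)]
    r=least_squares(f,np.clip(q0,lo+1e-3,hi-1e-3),bounds=(lo,hi));return r.x,np.linalg.norm(f(r.x)[:6])
def down(head): # tool down, x heading
    c,sn=np.cos(head),np.sin(head);return R.from_matrix(np.c_[[c,sn,0],[sn,-c,0],[0,0,-1]])
E
cat > run.py <<'E'
from plan import *
q0=np.array(D[-1][0])
print(x.round(3))
out=[]
for var,g in((1,-35),(-1,145)):   # tool x = +h or -h
  q=q0.copy();h0=17.8
  for k in range(1,11):
    a=k/10;q,e=ik(np.array([.5316,-.004-.138*a,.2]),down(np.radians(h0+(g-h0)*a)),q)
  qd,ed=ik(np.array([.53,-.142,.006]),down(np.radians(g)),q)
  print(var,"over",q.round(2),e.round(3),"grasp",qd.round(2),ed.round(3))
  for r in(.5,.62):
   for ph in(-45,-15):
    for dy in(-60,0,60,100,-100):   # hole heading relative to radial before tilt
     for z in(.3,.4,.5):
      p=r*np.array([np.cos(np.radians(ph)),np.sin(np.radians(ph)),0])+[0,0,z]
      head=np.radians(ph+dy+(0 if var==1 else 180)); gr=np.radians(g)
      head=gr+(head-gr+np.pi)%(2*np.pi)-np.pi
      qq=q;em=0
      for k in range(1,6):
        a=k/5;qq,e=ik(np.array([.53,-.142,.2])*(1-a)+p*a,down(gr+(head-gr)*a),qq);em=max(em,e)
      st=0
      for k in range(1,9):
        Rt=down(head)*R.from_euler('y',-var*k/8*90,degrees=True)
        qn,e=ik(p,Rt,qq);em=max(em,e);st=max(st,abs(qn-qq).max());qq=qn
      out.append((em>.03,st,em,var,r,ph,dy,z,qq.round(2)))
out.sort(key=lambda o:o[:2])
print(sum(not o[0] for o in out),"ok")
for o in out[:10]:print(o[1].round(2),o[2].round(3),*o[3:])
Rt=down(0)*R.from_euler('y',-90,degrees=True);print(Rt.as_matrix().round(2))
E
time timeout 500 python3 run.py
```

```text
[ 0.34   0.534  0.478  0.385 -0.037  1.533 -0.002 -0.02   0.01  -0.02
  0.011]
1 over [ 0.24  0.3  -0.11  1.88  0.04  0.97 -2.07] 0.0 grasp [ 0.22  0.56 -0.08  2.    0.08  0.58 -2.1 ] 0.0
-1 over [ 0.73  0.41 -0.75  1.83  0.32  1.02  0.82] 0.0 grasp [ 0.58  0.65 -0.56  1.97  0.54  0.67  0.63] 0.0
64 ok
0.15 0.0 -1 0.5 -15 -60 0.3 [ 1.05  1.15 -0.79  1.38 -0.48  1.87  0.57]
0.19 0.0 1 0.62 -15 100 0.3 [-0.38  0.85 -0.08  1.71  1.19  1.87 -1.1 ]
0.19 0.0 -1 0.62 -15 -100 0.3 [ 1.3   1.07 -0.84  1.65 -0.8   1.31  0.67]
0.19 0.0 -1 0.62 -15 -100 0.4 [ 1.27  0.88 -0.77  1.65 -0.95  1.42  0.61]
0.19 0.0 -1 0.62 -15 -100 0.5 [ 1.25  0.72 -0.74  1.61 -1.05  1.52  0.51]
0.2 0.0 1 0.62 -45 100 0.4 [ 0.07  0.7   0.03  1.72  1.19  1.87 -0.94]
0.2 0.0 -1 0.62 -45 -100 0.4 [ 1.65  0.79 -0.53  1.67 -1.08  1.55  0.71]
0.2 0.0 -1 0.62 -45 -100 0.5 [ 1.62  0.64 -0.49  1.63 -1.17  1.64  0.58]
0.2 0.0 -1 0.62 -45 -100 0.3 [ 1.7   0.97 -0.61  1.67 -0.96  1.43  0.79]
0.2 0.0 1 0.62 -45 100 0.3 [ 0.05  0.85  0.05  1.72  1.14  1.8  -1.07]
[[ 0.  0. -1.]
 [ 0. -1. -0.]
 [-1.  0. -0.]]
real	0m30.210s
user	0m30.766s
sys	0m0.038s
```

```bash
sed -i "s/-var\*k/var*k/" run.py; timeout 500 python3 run.py
```

```text
[ 0.34   0.534  0.478  0.385 -0.037  1.533 -0.002 -0.02   0.01  -0.02
  0.011]
1 over [ 0.24  0.3  -0.11  1.88  0.04  0.97 -2.07] 0.0 grasp [ 0.22  0.56 -0.08  2.    0.08  0.58 -2.1 ] 0.0
-1 over [ 0.73  0.41 -0.75  1.83  0.32  1.02  0.82] 0.0 grasp [ 0.58  0.65 -0.56  1.97  0.54  0.67  0.63] 0.0
48 ok
0.17 0.0 1 0.62 -15 100 0.3 [ 1.08  1.15 -0.76  1.33 -0.66  1.66  0.54]
0.17 0.0 1 0.62 -15 100 0.4 [ 1.04  0.99 -0.68  1.33 -0.81  1.76  0.49]
0.18 0.0 1 0.62 -15 100 0.5 [ 1.02  0.86 -0.63  1.29 -0.94  1.84  0.4 ]
0.18 0.0 1 0.62 -45 100 0.3 [ 1.48  1.06 -0.5   1.35 -0.83  1.77  0.67]
0.19 0.0 1 0.62 -45 100 0.4 [ 1.43  0.91 -0.4   1.35 -0.97  1.87  0.61]
0.19 0.0 1 0.5 -15 100 0.5 [ 1.15  0.69 -0.6   1.6  -0.93  1.87  0.57]
0.19 0.0 1 0.62 -45 100 0.5 [ 1.51  0.84 -0.56  1.29 -0.97  1.87  0.42]
0.19 0.0 1 0.5 -15 100 0.4 [ 1.    0.76 -0.36  1.66 -0.91  1.87  0.79]
0.19 0.0 -1 0.62 -15 -60 0.5 [-0.18  0.44 -0.41  1.96  1.5   1.87 -0.86]
0.2 0.0 -1 0.62 -45 -60 0.5 [ 0.34  0.44 -0.41  1.96  1.5   1.87 -0.86]
[[ 0.  0. -1.]
 [ 0. -1. -0.]
 [-1.  0. -0.]]
```

Request:
servo_tool --rows '[{"delta_rot": [0, 0, 1], "delta_pos": [-0.26, 0.82, 0], "jaw": 0}, {"delta_rot": [0, 0, 1], "delta_pos": [-0.18, 0.84, 0], "jaw": 0}, {"delta_rot": [0, 0, 1], "delta_pos": [-0.09, 0.85, 0], "jaw": 0}, {"delta_rot": [0, 0, 1], "delta_pos": [0, 0.86, 0], "jaw": 0}, {"delta_rot": [0, 0, 1], "delta_pos": [0.08, 0.86, 0], "jaw": 0}, {"delta_rot": [0, 0, 1], "delta_pos": [0.16, 0.84, 0], "jaw": 0}, {"delta_rot": [0, 0, 1], "delta_pos": [0.25, 0.82, 0], "jaw": 0}, {"delta_rot": [0, 0, 1], "delta_pos": [0.33, 0.8, 0], "jaw": 0}]'

```text
t: 10.68
tcp_pos: [0.5324, -0.1397, 0.2009]
orientation: [0.97, -0.245, -0.0, -0.0]
force: [-0.4, -0.2, -0.4]
opening: 0.0879
grip_force: 0.0
```

Request:
servo_tool --rows '[{"delta_rot": [0, 0, 0.61], "delta_pos": [0, 0, 0], "jaw": 0}, {"delta_rot": [0, 0, 0.61], "delta_pos": [0, 0, 0], "jaw": 0}, {"delta_rot": [0, 0, 0], "delta_pos": [0, 0, 0], "jaw": 0}, {"delta_rot": [0, 0, 0], "delta_pos": [0, 0, 0], "jaw": 0}]'

```text
t: 11.02
tcp_pos: [0.5325, -0.1389, 0.201]
orientation: [0.954, -0.3, -0.0, -0.0]
force: [-0.3, 0.3, -0.5]
opening: 0.0877
grip_force: 0.0
```

Run:
```python
from meas import *
s=get_state();print(s["t"],s["tcp_pos"],s["joint_positions"].round(3).tolist(),s["orientation"].round(4).tolist(),R.from_quat(s["orientation"]).as_matrix()[:,0])
cw,Tw=pose("wrist",s);w,_=snapshot("wrist");print(housing(w,cw,Tw))
cv2.imwrite("pics/w4.png",w)
```

```text
11.0167 [ 0.53248408 -0.13889402  0.20096458] [0.24, 0.301, -0.12, 1.872, 0.043, 0.971, -2.078] [0.9539, -0.3001, -0.0002, -0.0001] [ 8.19916274e-01 -5.72483244e-01 -4.88629621e-04]
(array([ 306,  193,   46,   70, 3099], dtype=int32), array([327.91255244, 227.05485641]), ((532.5198364257812, -147.58877563476562), (41.934303283691406, 66.97048950195312), 54.3664665222168))
```

View pics/w4.png

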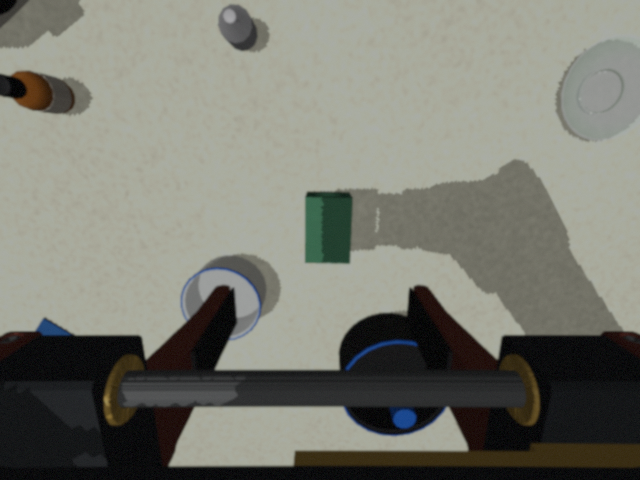

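The housing is at (306–352, 193–263), aligned with the tool. A dark strip on the far end, around row 195, suggests the hole. I'll go lower and check it.

Request:
servo_tool --rows '[{"delta_rot": [0, 0, 0], "delta_pos": [0.15, 0.3, 0.9], "jaw": 0}, {"delta_rot": [0, 0, 0], "delta_pos": [0, 0, 0.9], "jaw": 0}, {"delta_rot": [0, 0, 0], "delta_pos": [0, 0, 0.9], "jaw": 0}, {"delta_rot": [0, 0, 0], "delta_pos": [0, 0, 0.9], "jaw": 0}, {"delta_rot": [0, 0, 0], "delta_pos": [0, 0, 0.9], "jaw": 0}, {"delta_rot": [0, 0, 0], "delta_pos": [0, 0, 0.9], "jaw": 0}, {"delta_rot": [0, 0, 0], "delta_pos": [0, 0, 0], "jaw": 0}]'

```text
t: 11.65
tcp_pos: [0.5293, -0.1452, 0.0901]
orientation: [0.954, -0.3, -0.003, 0.0]
force: [-0.9, 1.2, 0.1]
opening: 0.0879
grip_force: 0.0
```

Run:
```python
from meas import *
s=get_state();Rm=R.from_quat(s["orientation"]).as_matrix()
cw,Tw=pose("wrist",s);w,_=snapshot("wrist");r=housing(w,cw,Tw);print(s["tcp_pos"],r)
x0,y0,ww,hh,_=r[0]
g=cv2.resize(w[y0-40:y0+hh+20,x0-40:x0+ww+40],None,fx=4,fy=4,interpolation=cv2.INTER_CUBIC)
g=np.clip(g.astype(float)*2,0,255).astype(np.uint8);print(g.shape);cv2.imwrite("pics/w5.png",g[:600,:800])
```

```text
[ 0.52928694 -0.1452188   0.09011547] (array([ 286,  212,   70,  106, 6961], dtype=int32), array([319.90073265, 264.50165206]), ((534.0534057617188, -148.09283447265625), (42.75214767456055, 70.54595184326172), 53.97523498535156))
(664, 600, 3)
```

View pics/w5.png

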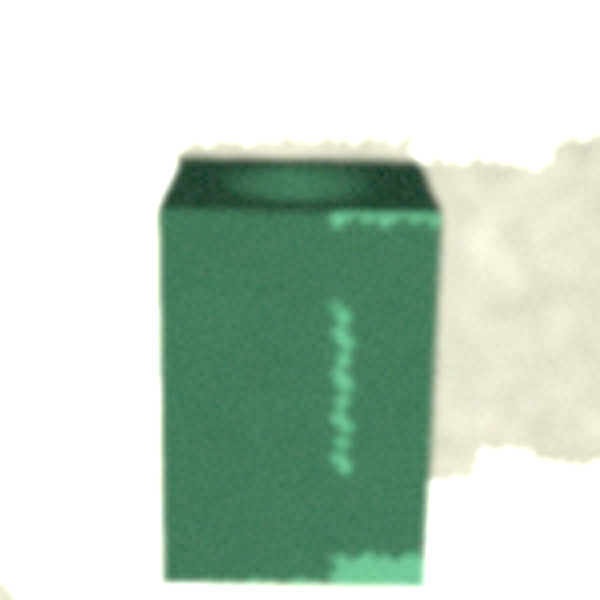

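The far face shows the hole as an ellipse at (300,185) in the crop, so the hole is at the tool's +x end. I'll descend and grip.

Request:
servo_tool --rows '[{"delta_rot": [0, 0, 0], "delta_pos": [0.1, 0, 0.9], "jaw": 0}, {"delta_rot": [0, 0, 0], "delta_pos": [0, 0, 0.9], "jaw": 0}, {"delta_rot": [0, 0, 0], "delta_pos": [0, 0, 0.9], "jaw": 0}, {"delta_rot": [0, 0, 0], "delta_pos": [0, 0, 0.7], "jaw": 0}, {"delta_rot": [0, 0, 0], "delta_pos": [0, 0, 0.5], "jaw": 0}, {"delta_rot": [0, 0, 0], "delta_pos": [0, 0, 0.2], "jaw": 0}, {"delta_rot": [0, 0, 0], "delta_pos": [0, 0, 0], "jaw": 0}, {"delta_rot": [0, 0, 0], "delta_pos": [0, 0, 0], "jaw": 1}]'

```text
t: 12.37
tcp_pos: [0.5339, -0.1474, 0.0121]
orientation: [0.954, -0.301, 0.001, -0.0]
force: [0.1, -0.6, -0.1]
opening: 0.0842
grip_force: 0.0
```

Request:
servo_tool --rows '[{"delta_rot": [0, 0, 0], "delta_pos": [0, 0, 0], "jaw": 1}, {"delta_rot": [0, 0, 0], "delta_pos": [0, 0, 0], "jaw": 1}, {"delta_rot": [0, 0, 0], "delta_pos": [0, 0, 0], "jaw": 1}, {"delta_rot": [0, 0, 0], "delta_pos": [0, 0, 0], "jaw": 1}, {"delta_rot": [0, 0, 0], "delta_pos": [0, 0, 0], "jaw": 1}]'

```text
t: 12.78
tcp_pos: [0.5334, -0.1474, 0.0115]
orientation: [0.954, -0.301, 0.0, -0.0]
force: [-0.7, 0.0, -0.0]
opening: 0.0514
grip_force: 0.0
```

Request:
servo_tool --rows '[{"delta_rot": [0, 0, 0], "delta_pos": [0, 0, 0.25], "jaw": 0.4}, {"delta_rot": [0, 0, 0], "delta_pos": [0, 0, 0], "jaw": 0.4}, {"delta_rot": [0, 0, 0], "delta_pos": [0, 0, 0], "jaw": 1}, {"delta_rot": [0, 0, 0], "delta_pos": [0, 0, 0], "jaw": 1}, {"delta_rot": [0, 0, 0], "delta_pos": [0, 0, 0], "jaw": 1}, {"delta_rot": [0, 0, 0], "delta_pos": [0, 0, 0], "jaw": 1}]'

```text
t: 13.28
tcp_pos: [0.5329, -0.1473, 0.006]
orientation: [0.954, -0.301, -0.0, 0.0]
force: [1.4, 0.3, -2.5]
opening: 0.0439
grip_force: 29.9
```

Gripped at 44 mm. Now I'll lift and yaw.

Request:
servo_tool --rows '[{"delta_rot": [0, 0, 0], "delta_pos": [0, 0, -0.5], "jaw": 1}, {"delta_rot": [0, 0, 0], "delta_pos": [0, 0, -0.9], "jaw": 1}, {"delta_rot": [0, 0, 0], "delta_pos": [0, 0, -1], "jaw": 1}, {"delta_rot": [0, 0, 0], "delta_pos": [0, 0, -1], "jaw": 1}, {"delta_rot": [0, 0, 0], "delta_pos": [0, 0, -1], "jaw": 1}, {"delta_rot": [0, 0, 0], "delta_pos": [0, 0, -1], "jaw": 1}, {"delta_rot": [0, 0, 0], "delta_pos": [0, 0, -1], "jaw": 1}, {"delta_rot": [0, 0, 0], "delta_pos": [0, 0, -1], "jaw": 1}]'

```text
t: 13.95
tcp_pos: [0.5328, -0.1474, 0.1559]
orientation: [0.954, -0.301, 0.0, 0.0]
force: [0.3, 0.0, -2.9]
opening: 0.0439
grip_force: 29.9
```

Request:
servo_tool --rows '[{"delta_rot": [0, 0, -0.9], "delta_pos": [0, 0, -0.9], "jaw": 1}, {"delta_rot": [0, 0, -0.9], "delta_pos": [0, 0, -0.9], "jaw": 1}, {"delta_rot": [0, 0, -0.9], "delta_pos": [0, 0, -0.9], "jaw": 1}, {"delta_rot": [0, 0, -0.9], "delta_pos": [0, 0, -0.9], "jaw": 1}, {"delta_rot": [0, 0, -0.9], "delta_pos": [0, 0, -0.9], "jaw": 1}, {"delta_rot": [0, 0, -0.9], "delta_pos": [0, 0, -0.9], "jaw": 1}, {"delta_rot": [0, 0, -0.9], "delta_pos": [0, 0, -0.9], "jaw": 1}, {"delta_rot": [0, 0, -0.9], "delta_pos": [0, 0, -0.9], "jaw": 1}]'

```text
t: 14.62
tcp_pos: [0.5324, -0.1473, 0.2997]
orientation: [0.998, 0.056, -0.0, 0.0]
force: [0.2, -0.3, -2.7]
opening: 0.0437
grip_force: 29.9
```

Request:
servo_tool --rows '[{"delta_rot": [0, 0, -0.9], "delta_pos": [0, 0, -0.7], "jaw": 1}, {"delta_rot": [0, 0, -0.9], "delta_pos": [0, 0, -0.7], "jaw": 1}, {"delta_rot": [0, 0, -0.9], "delta_pos": [0, 0, -0.7], "jaw": 1}, {"delta_rot": [0, 0, -0.9], "delta_pos": [0, 0, -0.7], "jaw": 1}, {"delta_rot": [0, 0, -0.9], "delta_pos": [0, 0, 0], "jaw": 1}, {"delta_rot": [0, 0, -0.9], "delta_pos": [0, 0, 0], "jaw": 1}, {"delta_rot": [0, 0, -0.9], "delta_pos": [0, 0, 0], "jaw": 1}, {"delta_rot": [0, 0, -0.9], "delta_pos": [0, 0, 0], "jaw": 1}]'

```text
t: 15.28
tcp_pos: [0.5325, -0.1473, 0.3547]
orientation: [0.915, 0.404, -0.0, 0.0]
force: [0.3, -0.5, -2.8]
opening: 0.0439
grip_force: 29.9
```

Request:
servo_tool --rows '[{"delta_rot": [0, 0, -0.9], "delta_pos": [0, 0, 0], "jaw": 1}, {"delta_rot": [0, 0, -0.9], "delta_pos": [0, 0, 0], "jaw": 1}, {"delta_rot": [0, 0, -0.9], "delta_pos": [0, 0, 0], "jaw": 1}, {"delta_rot": [0, 0, -0.9], "delta_pos": [0, 0, 0], "jaw": 1}, {"delta_rot": [0, 0, -0.9], "delta_pos": [0, 0, 0], "jaw": 1}, {"delta_rot": [0, 0, -0.9], "delta_pos": [0, 0.8, 0], "jaw": 1}, {"delta_rot": [0, 0, -0.9], "delta_pos": [0, 0.8, 0], "jaw": 1}, {"delta_rot": [0, 0, 0], "delta_pos": [0, 0.8, 0], "jaw": 1}]'

```text
t: 15.95
tcp_pos: [0.5797, -0.1577, 0.3548]
orientation: [0.745, 0.667, -0.0, 0.0]
force: [0.4, 0.2, -2.5]
opening: 0.0438
grip_force: 29.9
```

Run:
```python
from meas import *
s=get_state();print(s["t"],s["tcp_pos"],s["joint_positions"].round(3).tolist(),R.from_quat(s["orientation"]).as_matrix().round(3),s["opening"],s["grip_force"])
```

```text
15.95 [ 0.57973237 -0.15767186  0.35483405] [0.462, 0.289, -0.385, 1.543, 0.111, 1.331, -0.044] [[ 0.109  0.994 -0.   ]
 [ 0.994 -0.109 -0.001]
 [-0.001 -0.    -1.   ]] 0.043818143325000995 29.885156247764826
```

Heading is 84°. Now the tilt about +y.

Request:
servo_tool --rows '[{"delta_rot": [0, 0.9, 0], "delta_pos": [0, 0, 0], "jaw": 1}, {"delta_rot": [0, 0.9, 0], "delta_pos": [0, 0, 0], "jaw": 1}, {"delta_rot": [0, 0.9, 0], "delta_pos": [0, 0, 0], "jaw": 1}, {"delta_rot": [0, 0.9, 0], "delta_pos": [0, 0, 0], "jaw": 1}, {"delta_rot": [0, 0.9, 0], "delta_pos": [0, 0, 0], "jaw": 1}, {"delta_rot": [0, 0.9, 0], "delta_pos": [0, 0, 0], "jaw": 1}, {"delta_rot": [0, 0.9, 0], "delta_pos": [0, 0, 0], "jaw": 1}, {"delta_rot": [0, 0.9, 0], "delta_pos": [0, 0, 0], "jaw": 1}]'

```text
t: 16.62
tcp_pos: [0.5797, -0.1578, 0.3551]
orientation: [0.698, 0.623, 0.264, -0.235]
force: [-0.1, 0.2, -3.3]
opening: 0.044
grip_force: 29.9
```

Run:
```python
from meas import *
s=get_state();print(s["t"],s["tcp_pos"],s["joint_positions"].round(3).tolist(),R.from_quat(s["orientation"]).as_matrix().round(3))
```

```text
16.6167 [ 0.57968887 -0.15781692  0.35513414] [0.819, 0.473, -0.451, 1.483, -0.494, 1.462, 0.391] [[ 0.084  0.994  0.076]
 [ 0.745 -0.113  0.657]
 [ 0.661  0.001 -0.75 ]]
```

Request:
servo_tool --rows '[{"delta_rot": [0, 0.9, 0], "delta_pos": [0, 0, 0], "jaw": 1}, {"delta_rot": [0, 0.9, 0], "delta_pos": [0, 0, 0], "jaw": 1}, {"delta_rot": [0, 0.9, 0], "delta_pos": [0, 0, 0], "jaw": 1}, {"delta_rot": [0, 0.9, 0], "delta_pos": [0, 0, 0], "jaw": 1}, {"delta_rot": [0, 0.9, 0], "delta_pos": [0, 0, 0], "jaw": 1}, {"delta_rot": [0, 0.9, 0], "delta_pos": [0, 0, 0], "jaw": 1}, {"delta_rot": [0, 0.9, 0], "delta_pos": [0, 0, 0], "jaw": 1}, {"delta_rot": [0, 0.9, 0], "delta_pos": [0, 0, 0], "jaw": 1}]'

```text
t: 17.28
tcp_pos: [0.5798, -0.1583, 0.3542]
orientation: [0.561, 0.5, 0.493, -0.439]
force: [0.4, 0.4, -3.4]
opening: 0.0439
grip_force: 29.9
```

Run:
```python
from meas import *
s=get_state();M=R.from_quat(s["orientation"]).as_matrix();print(s["t"],s["tcp_pos"],s["joint_positions"].round(3).tolist(),M.round(3))
print("rest rotvec/0.1 tool axes",(np.cross([1,0,0],M.T@[0,0,1])*10).round(2))
```

```text
17.2833 [ 0.57979413 -0.1583084   0.35418906] [1.007, 0.794, -0.569, 1.492, -0.879, 1.665, 0.599] [[ 0.014  0.993  0.113]
 [ 0.128 -0.114  0.985]
 [ 0.992  0.    -0.129]]
rest rotvec/0.1 tool axes [-0.    1.29  0.  ]
```

Request:
servo_tool --rows '[{"delta_rot": [0, 0.7, 0], "delta_pos": [0, 0, 0], "jaw": 1}, {"delta_rot": [0, 0.6, 0], "delta_pos": [0, 0, 0], "jaw": 1}, {"delta_rot": [0, 0, 0], "delta_pos": [0, 0, 0], "jaw": 1}, {"delta_rot": [0, 0, 0], "delta_pos": [0, 0, 0], "jaw": 1}, {"delta_rot": [0, 0, 0], "delta_pos": [0, 0, 0], "jaw": 1}, {"delta_rot": [0, 0, 0], "delta_pos": [0, 0, 0], "jaw": 1}, {"delta_rot": [0, 0, 0], "delta_pos": [0, 0, 0], "jaw": 1}, {"delta_rot": [0, 0, 0], "delta_pos": [0, 0, 0], "jaw": 1}]'

```text
t: 17.95
tcp_pos: [0.5802, -0.1568, 0.3551]
orientation: [0.528, 0.472, 0.527, -0.47]
force: [0.3, 0.1, -2.5]
opening: 0.0436
grip_force: 29.9
```

Run:
```python
from meas import *
s=get_state();M=R.from_quat(s["orientation"]).as_matrix();print(s["t"],s["tcp_pos"],M.round(3),abs(s["joint_velocities"]).max(),s["grip_force"])
w,_=snapshot("wrist");t,_=snapshot("top")
cv2.imwrite("pics/end.png",np.hstack([cv2.resize(t,(400,300)),cv2.resize(w,(400,300))]))
```

```text
17.95 [ 0.58022795 -0.15680041  0.35508684] [[-0.001  0.994  0.112]
 [ 0.003 -0.112  0.994]
 [ 1.     0.001 -0.003]] 0.007210534483879634 29.88663638010621
```

View pics/end.png

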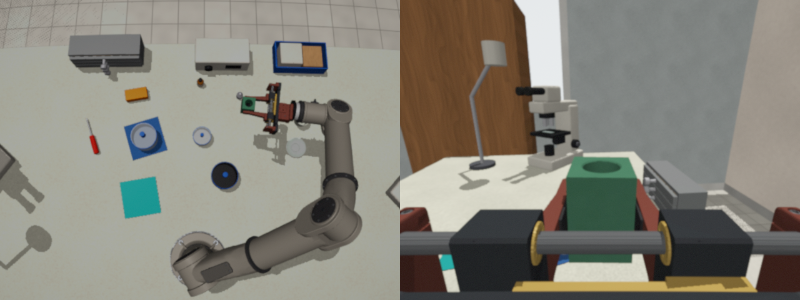

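The hole faces up: it shows as a dark ellipse at (602,166) in the wrist view. The cover stands on the mat at (145,137) in the top view, and the bystanders look undisturbed.

```bash
python3 -c "
from plant import *
print(finish_job())"
```

```text
the job is handed in; nothing more can be done
None
```

I handed the job in at about 18 s: the clear cover stands upright and released near the centre of the blue mat, and the housing is held still with its hole facing up, about 35 cm above the bench; no verdict was returned.

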